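Clamp a spice jar in a hand-cranked cam clamp

TASK

Stand the white-capped spice jar upright in the nest of the jar clamp and let go of it, then turn the clamp's crank clockwise (seen from above) until the cam inside has come to rest in its flat dwell, where the jar is held firm and the crank stays put by itself when you let go of it. Feel for the dwell and do not crank on beyond it, which would crush the jar; leave the tin, mug and tea box where they stand.

Things in the scene. Friction and masses are not known exactly. Their poses are not given: they have to be found in the camera images.
- jar: The jar to be clamped: a small round glass spice jar with a printed sleeve and a ribbed white cap, 47 mm across and 108 mm high, 0.1 to 0.17 kg, standing free on the worktop to the left of the clamp. Origin at the centre of its underside, z up. It can be gripped anywhere from 55 to 85 mm above its underside.
- clamp: The jar clamp, fixed to the worktop: a steel base plate 110 x 255 mm, 10 mm thick, with a closed white cam case (98 x 98 mm, top 60 mm above the worktop) at one end and a jar nest at the other. Origin on the worktop under the vertical crank shaft, in the middle of the case; y points from the shaft along the plate to the nest, z up.
- nest (a point): Where the jar's underside goes: on the base plate (10 mm above the worktop), 150 mm along the clamp's y from the shaft, midway between jaw and V-block with 5.5 mm of play either way along y; the jaw pushes the jar home into the V. V-block (+y side) and jaw (-y side) reach 48 mm above the worktop; the x sides are open. Axes as the clamp's.
- grip (a point): The crank's grip: an upright black plastic sleeve, 21 mm across, 40 mm long, 79 to 119 mm above the worktop, turning freely on its pin. The point is on its axis, 101 mm above the worktop. It goes round the shaft on a circle of 58 mm radius, above the flat steel crank arm (top 77 mm above the worktop). Clockwise from above closes the jaw.
- shaft (a point): Top of the crank shaft, 85 mm above the worktop. The crank is fixed on it at any angle, so its direction does not tell where the hidden cam stands. Cranked clockwise from the start, the cam turns first through a released part (0 to 1.6 rad left, under 2.5 N at the grip), then a rise of 1.2 rad: 2 to 5 N, then up to about 11 N once the jar is home in the V.
- case (a point): Middle of the cam case cover, 60 mm above the worktop; the rise moves the push rod 16 mm out of the case. After the rise comes the cam's flat dwell, 0.33 rad wide: under 4 N at the grip and the crank stays where it is left. After it a steeper rise (over 12 N at the grip) over-tightens the jaw. A crank let go on a rise is pushed back by the springs.
- jaw: The sprung jaw: a rubber-faced plate 44 mm wide, 30 mm high, facing the nest, closing along the clamp's +y. Its frame lies at the clamp's origin while released. It stops moving when the jar is home in the V (after about 11 mm), while the cam still has to compress the spring behind it (about 24 N on the jar in the dwell).
- tin: Bystander: a low tin with a printed label, 75 mm across, 58 mm high. Origin at the centre of its underside.
- mug: Bystander: a white dotted mug, 82 mm across with handle 117 mm, 91 mm high. Origin at the centre of its underside.
- tea_box: Bystander: an upright cardboard tea box, 69 x 124 x 87 mm. Origin at the centre of its underside.
Mind the look-alikes: they are no part of the job. Of the things like the jar, leave any that is green; of the rest the smaller one is meant.

How it is judged:
By the outcome, as a careful person would: the job done as asked, in the order asked, and still so for the second after the job is handed in, with the robot touching nothing.
It also fails if it takes over 72 s, if anything falls off the work surface, if the arm or the gripper's body presses on something with over 40 N, if the wrist force passes 120 N, or if a joint passes its speed limit or range.

ROBOT

A 6-joint arm with a two-finger parallel gripper is mounted at the origin on a cart in front of the work surface, level with it; the furniture and walls round the work are solid. World frame = base frame: x ahead of the robot, y to its left, z up, the work surface at z = 0. Lengths are in m, angles in degrees, forces in N, time in s.
With the tool pointing down it reaches from about 0.35 to 0.975 m from the base axis. Payload 7.1 kg.
Tool frame: the origin (TCP) lies at the very end of the fingers, on their centre line; the grasp point (between the pads) lies 19 mm behind it; z points along the fingers, y is the line along which they close (so a half turn about z gives the same grasp; the last joint's range is limited). The gripper opens to 88 mm and grips with 3 to 60 N. Pads are 20 mm wide; open, the fingers measure 115 mm over their backs; the gripper's body (75 mm by 178 mm) begins 61 mm behind the grasp point.
Start: joints at [65.26, 24.242, 93.386, -0, 62.372, -1.089], TCP at [0.251, 0.572, 0.223] pointing down, gripper open.
Joint ranges: [-172.04, 172.04], [-51.8, 120.97], [4.93, 147.93], [-75.15, 255.16], [6.16, 154.13], [-145.62, 145.62]. Speed limits (degrees/s): [136.94, 136.94, 172.46, 180, 180, 180].

INTERFACE

Orientations are given as a 3x3 rotation matrix whose columns are the frame's x, y, z axes.
In Python, from rig import bot, read_camera, job gives the robot as it stands.
- The arm moves only by the tool play_rows, never from a script. Its argument "rows" is a list of rows, each a list of 7 numbers: the shift along the tool's x, y, z in cm, then the turn, a rotation vector about the tool's x, y, z in degrees, then the opening in per cent of the stroke, from 0 (shut) to 100 (fully open). In form: [[tx, ty, tz, ax, ay, az, fingers], ...]. A call has 1 to 20 rows; each row is the pose to reach, as a shift and turn from the pose commanded when the call began, along the tool's axes at that moment; what a row does not reach only later rows make up. A row lasts 1/12 s, in which the tool goes at most 41.7 mm and 7.16 degrees, less where a joint would pass 70% of its speed; a pose out of reach is approached as far as the arm can. A call with a gripper value outside its range is refused whole. The fingers move at their own pace and stop on an object; the grip force is fixed at half the most. Time passes only in rows, so rows that repeat a pose let the fingers close. It gives the time, the measured TCP pose, the force, the opening and the grip force at its end, in the units of the state.
- bot.get_obs(): the state, without advancing time (a new reading comes with each control period).
- read_camera(name): name is "scene" or "top" or "wrist"; returns a dict with "pixels" (384x512x3 uint8, red, green, blue), "fx", "fy", "cx", "cy" (pixels), "R" (3x3) and "t" (3): a world point X has camera coordinates R X + t. Camera axes: x right, y down, z forward; pixel columns grow to the right and rows downward; lengths in m; the calibration is good to about 2 mm. A picture is of the moment at which its call begins. There is no depth.
- job.job_done(): hands the job in; it is judged then, once.
The state is a dict: "time_s": time; "joint_positions": joint angles; "qvel": joint speeds; "effort": joint torques, N m; "tool_pos": TCP position; "eef_rot": TCP orientation; "force": force on the tool from outside, world axes, zero at the start; "ft_torque": the same for the moment, N m; "gripper_width": finger opening in m; "gripper_force": force on a finger pad.
Only numpy, scipy, OpenCV 4.12 (cv2) and the standard library are available. Lean on these libraries where they do the work, as an engineer would, in place of code of your own. Each camera call takes 0.05 s, during which the arm holds its last target. There are 200 camera calls.

## Working session

There is one attempt and no reset: what is moved stays moved. The work goes in short steps, Python scripts to look and compute and a tool call to move; the robot and the scene stay as the last step left them, time stands still between calls to the robot, and variables do not carry over. Pictures are saved under pics/ and viewed, at most 10 in all, crops included, and the job is handed in when it is done.

Besides the shell and the picture viewer there is one more tool, called as name(argument=value, ...), one argument or row to a line, values as JSON. play_rows: Moves the arm, as the interface text tells. Its arguments: {"type":"object","properties":{"rows":{"type":"array"}},"required":["rows"]}

```bash
ls; mkdir -p pics; python3 - <<'E'
from rig import bot, read_camera
import cv2,numpy as np
ims=[]
for n in ["scene","top","wrist"]:
    c=read_camera(n); cv2.imwrite(f"pics/{n}0.png",c["pixels"][:,:,::-1]); print(n,c["fx"],c["fy"],c["cx"],c["cy"],np.round(c["R"],4).tolist(),np.round(c["t"],4).tolist())
print(bot.get_obs())
E
```

```text
pics
scene 356.0896254647802 356.0896254647802 254.38306410931284 196.7703235435051 [[0.6864, -0.727, 0.0172], [-0.5284, -0.5149, -0.6751], [0.4996, 0.4543, -0.7376]] [-0.3621, 0.4117, 0.8908]
top 496.10340751706474 496.10340751706474 254.13805234608702 192.15905641619128 [[-0.2064, -0.9784, -0.008], [-0.8743, 0.1881, -0.4475], [0.4393, -0.0853, -0.8943]] [0.1669, 0.5462, 1.3247]
wrist 266.2524030481569 266.2524030481569 257.35697715482695 187.3713094553477 [[0.4006, 0.9163, -0.0013], [0.8891, -0.3883, 0.2421], [0.2213, -0.0981, -0.9703]] [-0.6243, -0.0308, 0.3891]
{'time_s': 0.15, 'joint_positions': array([ 6.52617502e+01,  2.42742963e+01,  9.34214485e+01,  2.86492831e-04,
        6.23722627e+01, -1.08767856e+00]), 'qvel': array([-0.04205574, -0.02548653, -0.11772217, -0.06575649,  0.10129083,
       -0.04874368]), 'effort': array([ 5.36557054e-04, -5.44984710e+01, -2.73924226e+01,  6.43434981e-02,
        2.04607617e-02, -5.69652093e-05]), 'tool_pos': array([0.25050655, 0.57212392, 0.2220806 ]), 'eef_rot': array([[-9.16008073e-01,  4.01159520e-01, -5.00731882e-04],
       [ 4.01159831e-01,  9.16007441e-01, -1.07617119e-03],
       [ 2.69578113e-05, -1.18665502e-03, -9.99999296e-01]]), 'force': array([ 0.15460282, -0.12566874, -0.79975421]), 'ft_torque': array([0.03916138, 0.01366109, 0.02554651]), 'gripper_force': 0.0, 'gripper_width': 0.08774241610733566}
```

View pics/scene0.png

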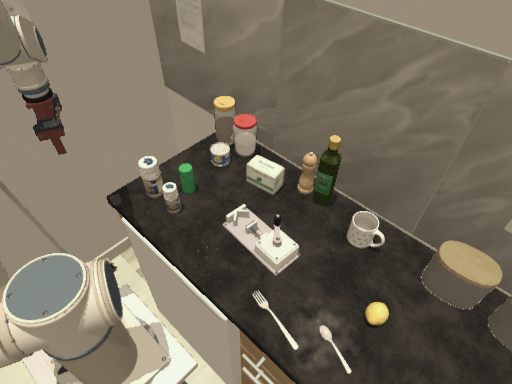

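View pics/top0.png

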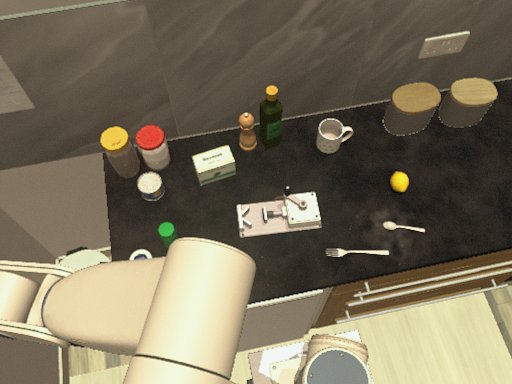

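Scene: larger white-capped jar at (150,175), smaller white-capped jar at (172,197), green jar at (187,178); tin (220,154), tea box (265,174), clamp around (262,238), black grip (277,228). Candidates for the target: (150,175) bigger → no; (187,178) green → no; (172,197) the smaller white-capped → chosen. Top: clamp at (280,213), jars mostly hidden by the arm. Close crop to check.

```bash
python3 - <<'E'
import cv2,numpy as np
s=cv2.imread("pics/scene0.png");t=cv2.imread("pics/top0.png");w=cv2.imread("pics/wrist0.png")
a=cv2.resize(s[145:225,130:210],(400,400),interpolation=cv2.INTER_CUBIC)
b=cv2.resize(s[200:280,220:300],(400,400),interpolation=cv2.INTER_CUBIC)
cv2.imwrite("pics/crop1.png",np.hstack([a,b]))
c=cv2.resize(t[175:245,230:330],(500,350),interpolation=cv2.INTER_CUBIC)
cv2.imwrite("pics/crop2.png",np.hstack([c,cv2.resize(w,(300,225)).repeat(1,0)[:225] if 0 else cv2.copyMakeBorder(cv2.resize(w,(300,225)),0,125,0,0,0)]))
E
```

```text
(no output)
```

View pics/crop1.png

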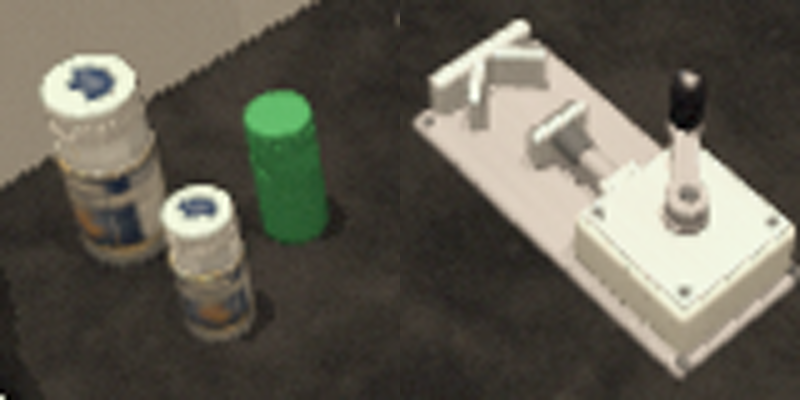

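View pics/crop2.png

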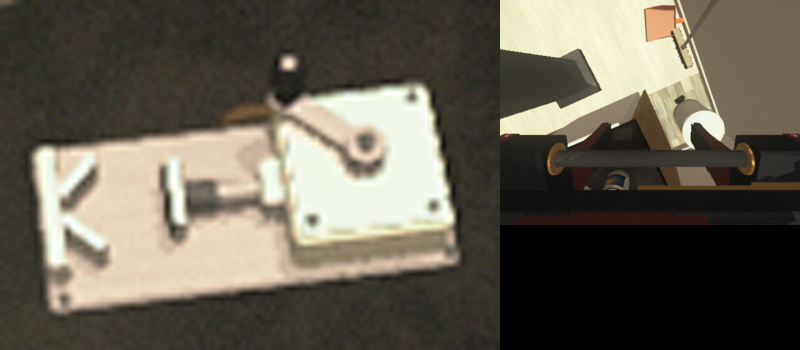

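Crop: the smaller white-capped jar (cap at ≈(170,186), base ≈(174,211)) is clearly smaller than the (150,175) one; right crop shows V-block at the upper left, shaft ≈(277,238), grip top ≈(277.5,215). Top: shaft ≈(303.4,203.6), grip top ≈(288,187.4).

```bash
cat > h.py <<'E'
import numpy as np,cv2
from rig import bot,read_camera
def ray(c,p):
    R=np.array(c["R"]);d=R.T@np.array([(p[0]-c["cx"])/c["fx"],(p[1]-c["cy"])/c["fy"],1]);return -R.T@np.array(c["t"]),d
def plane(c,p,z):
    o,d=ray(c,p);return (o+d*(z-o[2])/d[2]).round(4)
def two(a,p,b,q):
    (o,d),(u,e)=ray(a,p),ray(b,q);s=np.linalg.lstsq(np.c_[d,-e],u-o,rcond=None)[0]
    x,y=o+s[0]*d,u+s[1]*e;return ((x+y)/2).round(4),np.linalg.norm(x-y).round(4)
def proj(c,X):
    v=np.array(c["R"])@X+c["t"];return (v[:2]/v[2]*[c["fx"],c["fy"]]+[c["cx"],c["cy"]]).round(1)
E
python3 - <<'E'
from h import *
s=read_camera("scene");t=read_camera("top")
print("shaft",two(s,(277.2,237.5),t,(303.4,203.6)),plane(s,(277.2,237.5),.085),plane(t,(303.4,203.6),.085))
print("grip top",plane(s,(277.6,215),.119),plane(t,(288,187.4),.119),two(s,(277.6,215),t,(288,187.4)))
print("case s",[plane(s,p,.06).tolist() for p in((255,245.6),(281,230),(299,245),(278,260))])
print("case t",[plane(t,(x/5+230,y/5+175),.06).tolist() for x,y in((277,100),(425,85),(452,220),(296,245))])
print("plate t",[plane(t,(x/5+230,y/5+175),.01).tolist() for x,y in((35,150),(55,312),(460,262))])
print("plate s",[plane(s,p,.01).tolist() for p in((276,275),(223,224.5))])
print("jar cap",plane(s,(169.8,186.2),.108),"base",plane(s,(174,210.5),0))
im=s["pixels"].astype(int);m=((im.min(2)>150)&(im.max(2)-im.min(2)<40)).astype(np.uint8)
m[:182]=0;m[200:]=0;m[:,:160]=0;m[:,180:]=0
c=max(cv2.findContours(m,0,2)[0],key=cv2.contourArea);print(cv2.boundingRect(c),cv2.fitEllipse(c))
# top of cap rows only
for p in((164,186),(176.5,186)):print(plane(s,p,.108))
print("tall jar",plane(s,(147.8,161.5),.14),"green",plane(s,(185.5,167.7),.1))
E
```

```text
shaft (array([ 0.5233, -0.091 ,  0.09  ]), np.float64(0.0057)) [ 0.5295 -0.0889  0.085 ] [ 0.5225 -0.0911  0.085 ]
grip top [ 0.5727 -0.0502  0.119 ] [ 0.5686 -0.053   0.119 ] (array([ 0.5677, -0.0526,  0.124 ]), np.float64(0.0029))
case s [[0.4758, -0.05, 0.06], [0.5741, -0.068, 0.06], [0.5689, -0.1432, 0.06], [0.4855, -0.1322, 0.06]]
case t [[0.5735, -0.0492, 0.06], [0.5643, -0.1409, 0.06], [0.4732, -0.1331, 0.06], [0.477, -0.0377, 0.06]]
plate t [[0.5948, 0.1004, 0.01], [0.4847, 0.1094, 0.01], [0.4647, -0.1417, 0.01]]
plate s [[0.4685, -0.1434, 0.01], [0.4892, 0.1066, 0.01]]
jar cap [0.4278 0.2856 0.108 ] base [ 0.4188  0.2781 -0.    ]
(162, 182, 14, 11) ((168.80490112304688, 186.9914093017578), (9.598498344421387, 13.70201301574707), 72.00911712646484)
[0.4153 0.2997 0.108 ]
[0.4434 0.2708 0.108 ]
tall jar [0.4318 0.401  0.14  ] green [0.5239 0.3253 0.1   ]
```

play_rows(
  rows=[
    [-27.3,-19.9,0,0,0,111,100],
    [-27.3,-19.9,0,0,0,111,100],
    [-27.3,-19.9,0,0,0,111,100],
    [-27.3,-19.9,0,0,0,111,100],
    [-27.3,-19.9,0,0,0,111,100],
    [-27.3,-19.9,0,0,0,111,100],
    [-27.3,-19.9,0,0,0,111,100],
    [-27.3,-19.9,0,0,0,111,100],
    [-27.3,-19.9,0,0,0,111,100],
    [-27.3,-19.9,0,0,0,111,100],
    [-27.3,-19.9,0,0,0,111,100],
    [-27.3,-19.9,0,0,0,111,100],
    [-27.3,-19.9,0,0,0,111,100],
    [-27.3,-19.9,0,0,0,111,100],
    [-27.3,-19.9,0,0,0,111,100],
    [-27.3,-19.9,0,0,0,111,100],
    [-27.3,-19.9,0,0,0,111,100],
    [-27.3,-19.9,0,0,0,111,100],
  ],
)

```text
time_s: 1.75
tool_pos: [0.4209, 0.2807, 0.2227]
eef_rot: [[0.701, 0.713, -0.0], [0.713, -0.701, -0.0], [-0.0, -0.0, -1.0]]
force: [0.0, -0.2, -0.3]
gripper_width: 0.0877
gripper_force: 0.0
```

```bash
python3 - <<'E'
from h import *
w=read_camera("wrist");t=read_camera("top")
cv2.imwrite("pics/w1.png",np.vstack([cv2.resize(c["pixels"][:,:,::-1],(400,300)) for c in(w,t)]))
o=bot.get_obs();print(o["tool_pos"],o["eef_rot"].round(4),o["joint_positions"].round(1))
print("cap pred",proj(w,[.4278,.2856,.108]),proj(t,[.4278,.2856,.108]))
E
```

```text
[0.42090837 0.28068212 0.22267383] [[ 0.7013  0.7128  0.    ]
 [ 0.7128 -0.7013 -0.    ]
 [-0.      0.     -1.    ]] [ 32.4  14.2 108.3  -0.   57.5  76.9]
cap pred [257.8 177. ] [182.3 255.5]
```

View pics/w1.png

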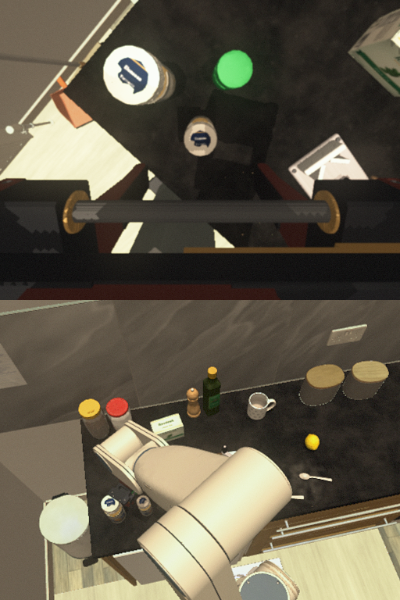

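Wrist view: small jar's cap at ≈(257,172) full-size pixels, midway between the fingers, with the larger jar at (177,95) and green at (300,90); the top view shows the jars at ≈(183,256).

```bash
python3 - <<'E'
from h import *
def cap(c,x0,x1,y0,y1,th):
    im=c["pixels"].astype(int);m=((im.min(2)>th)).astype(np.uint8);k=np.zeros_like(m);k[y0:y1,x0:x1]=m[y0:y1,x0:x1]
    q=max(cv2.findContours(k,0,2)[0],key=cv2.contourArea);h=cv2.convexHull(q);print(cv2.boundingRect(h),cv2.contourArea(h));return cv2.fitEllipse(h)
w=read_camera("wrist");t=read_camera("top");s=read_camera("scene")
e=cap(w,225,290,140,205,150);print(e,plane(w,e[0],.108))
e2=cap(t,172,195,245,266,120);print(e2,plane(t,e2[0],.108))
E
```

```text
(243, 159, 20, 14) 168.5
((252.2739715576172, 165.61630249023438), (12.81026840209961, 22.576013565063477), 67.23646545410156) [0.4323 0.2984 0.108 ]
(184, 258, 6, 7) 17.5
((186.5659942626953, 260.9173889160156), (3.5649073123931885, 7.268712043762207), 38.225650787353516) [0.4094 0.2761 0.108 ]
```

```bash
python3 - <<'E'
from h import *
w=read_camera("wrist");t=read_camera("top")
a=cv2.resize(w["pixels"][140:210,220:300,::-1],(400,350),interpolation=cv2.INTER_CUBIC)
b=cv2.resize(t["pixels"][230:280,160:217,::-1],(399,350),interpolation=cv2.INTER_CUBIC)
cv2.imwrite("pics/crop3.png",np.hstack([a,b]))
E
```

```text
(no output)
```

View pics/crop3.png

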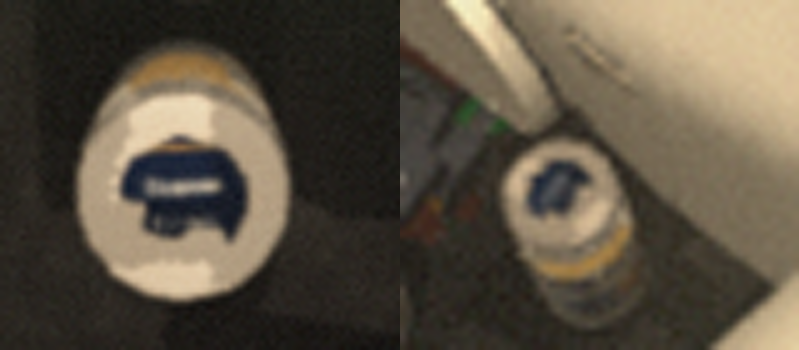

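Crop: cap circle centred at wrist (256.8,178.8), ~42 px across; top view (183,256.7).

```bash
python3 - <<'E'
from h import *
w=read_camera("wrist");t=read_camera("top");o=bot.get_obs();R=o["eef_rot"]
for c,p in((w,(256.8,178.8)),(t,(183,256.7))):
    x=plane(c,p,.108);print(x,(R.T@(x-o["tool_pos"])*100).round(2))
print(two(w,(256.8,178.8),t,(183,256.7)), 42*w and 0 if 0 else "", np.linalg.norm(plane(w,(235.6,178.8),.108)-plane(w,(278,178.8),.108)))
E
```

```text
[0.4257 0.285  0.108 ] [ 0.64  0.04 11.47]
[0.4238 0.2841 0.108 ] [ 0.44 -0.04 11.47]
(array([0.4252, 0.2844, 0.1042]), np.float64(0.0001))  0.045044089512387774
```

play_rows(
  rows=[
    [0.6,0,3,0,0,0,100],
    [0.6,0,6,0,0,0,100],
    [0.6,0,9,0,0,0,100],
    [0.6,0,12,0,0,0,100],
    [0.6,0,14,0,0,0,100],
    [0.6,0,15.5,0,0,0,100],
    [0.6,0,16.7,0,0,0,100],
    [0.6,0,16.7,0,0,0,100],
    [0.6,0,16.7,0,0,0,40],
    [0.6,0,16.7,0,0,0,40],
    [0.6,0,16.7,0,0,0,40],
    [0.6,0,16.7,0,0,0,40],
    [0.6,0,16.7,0,0,0,40],
    [0.6,0,16.7,0,0,0,40],
    [0.6,0,16.7,0,0,0,40],
    [0.6,0,16.7,0,0,0,40],
  ],
)

```text
time_s: 3.53
tool_pos: [0.4253, 0.2851, 0.056]
eef_rot: [[0.703, 0.711, 0.0], [0.711, -0.703, 0.0], [0.001, 0.0, -1.0]]
force: [-0.5, 0.1, 2.9]
gripper_width: 0.0455
gripper_force: 30.0
```

play_rows(
  rows=[
    [0,0,-3,0,0,0,40],
    [0,0,-6,0,0,0,40],
    [0,0,-9,0,0,0,40],
    [0,0,-12,0,0,0,40],
    [0,0,-15,0,0,0,40],
    [0,0,-18,0,0,0,40],
    [0,0,-20,0,0,0,40],
    [0,0,-20,0,0,0,40],
  ],
)

```text
time_s: 4.2
tool_pos: [0.4271, 0.2862, 0.2601]
eef_rot: [[0.703, 0.711, 0.006], [0.711, -0.703, 0.004], [0.007, 0.002, -1.0]]
force: [0.5, 0.2, -0.6]
gripper_width: 0.0455
gripper_force: 30.0
```

```bash
python3 - <<'E'
from h import *
s=read_camera("scene");t=read_camera("top");w=read_camera("wrist")
S=lambda x,y:(220+(x-400)/5,200+y/5)
T=lambda x,y:(230+x/5,175+y/5)
print("bolts s",[plane(s,S(*p),.061).tolist() for p in((600,213),(773,222),(685,292),(686.5,217.5))])
print("bolts t",[plane(t,T(*p),.061).tolist() for p in((412,97),(434,206),(312,219),(362,158))])
print("centre 2view",two(s,S(686.5,217.5),t,T(362,158)))
print("plate bolts t",[plane(t,T(*p),.012).tolist() for p in((64,300),(452,254),(44,153))])
print("plate bolts s",[plane(s,S(*p),.012).tolist() for p in((429,122),(683,362))])
print("Vblock back top t",[plane(t,T(*p),.048).tolist() for p in((46,150),(60,262))])
print("jaw face t",[plane(t,T(*p),.048).tolist() for p in((172,160),(180,225))])
print("V arms tips t",[plane(t,T(*p),.048).tolist() for p in((92,160),(102,245),(58,200))])
print("grip s",plane(s,S(688,75),.119),"t",plane(t,T(290,63),.119))
cv2.imwrite("pics/w2.png",np.hstack([w["pixels"][:250,:,::-1]]))
for n,X in(("nest",[.535,.059,.01]),("shaft",[.5235,-.0905,.085])):print(n,proj(w,X))
E
```

```text
bolts s [[0.4936, -0.0538, 0.061], [0.5608, -0.1327, 0.061], [0.4871, -0.1269, 0.061], [0.5272, -0.0933, 0.061]]
bolts t [[0.5575, -0.1307, 0.061], [0.4839, -0.1247, 0.061], [0.4911, -0.0509, 0.061], [0.5239, -0.0903, 0.061]]
centre 2view (array([ 0.5275, -0.0916,  0.057 ]), np.float64(0.0035))
plate bolts t [[0.4905, 0.1026, 0.012], [0.4701, -0.1378, 0.012], [0.5906, 0.0954, 0.012]]
plate bolts s [[0.4949, 0.0991, 0.012], [0.4754, -0.1396, 0.012]]
Vblock back top t [[0.5756, 0.0958, 0.048], [0.5008, 0.1019, 0.048]]
jaw face t [[0.5527, 0.0214, 0.048], [0.5093, 0.0261, 0.048]]
V arms tips t [[0.563, 0.0695, 0.048], [0.5064, 0.075, 0.048], [0.5411, 0.0951, 0.048]]
grip s [ 0.5727 -0.0502  0.119 ] t [ 0.568  -0.0529  0.119 ]
nest [402.6 216.2]
shaft [486.2 308.5]
```

View pics/w2.png

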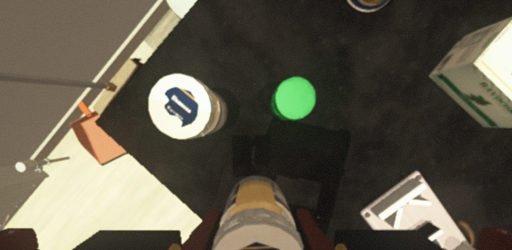

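play_rows(
  rows=[
    [-1.5,4,0,0,0,-7,40],
    [-2.8,8,0,0,0,-14,40],
    [-4.2,12,0,0,0,-21,40],
    [-5.6,16,0,0,0,-28,40],
    [-7,20,0,0,0,-35,40],
    [-8.4,23.9,0,0,0,-40,40],
    [-8.4,23.9,3,0,0,-40,40],
    [-8.4,23.9,6,0,0,-40,40],
    [-8.4,23.9,9,0,0,-40,40],
    [-8.4,23.9,12,0,0,-40,40],
    [-8.4,23.9,13,0,0,-40,40],
    [-8.4,23.9,13,0,0,-40,40],
    [-8.4,23.9,13,0,0,-40,40],
  ],
)

```text
time_s: 5.43
tool_pos: [0.5356, 0.0573, 0.125]
eef_rot: [[0.081, 0.997, -0.002], [0.997, -0.081, -0.0], [-0.0, -0.002, -1.0]]
force: [0.2, 0.4, -0.5]
gripper_width: 0.0454
gripper_force: 30.0
```

```bash
python3 - <<'E'
from h import *
s=read_camera("scene");w=read_camera("wrist")
a=cv2.resize(s["pixels"][190:280,210:310,::-1],(400,360),interpolation=cv2.INTER_CUBIC)
b=cv2.resize(w["pixels"][:,:,::-1],(400,300));b=cv2.copyMakeBorder(b,0,60,0,0,0)
cv2.imwrite("pics/s3.png",np.hstack([a,b]))
o=bot.get_obs();print(o["tool_pos"],o["eef_rot"].round(3).tolist(),o["joint_positions"].round(1))
E
```

```text
[0.53710321 0.05752201 0.12688769] [[0.081, 0.997, 0.002], [0.997, -0.081, 0.0], [0.0, 0.002, -1.0]] [  4.9  24.9 108.   -0.   47.    9.5]
```

View pics/s3.png

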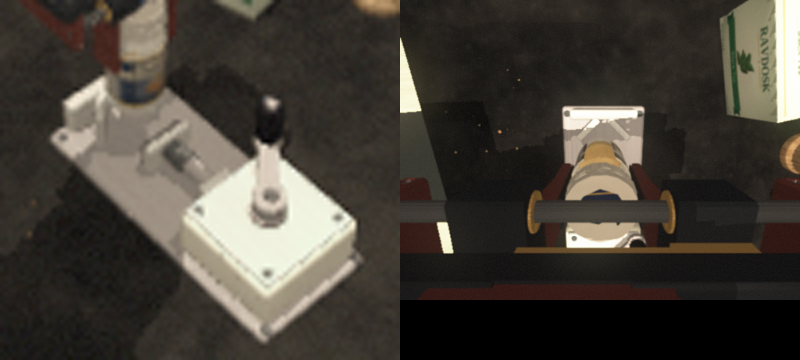

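Scene crop: jar hangs above the plate between jaw and V; wrist view: jar centred on the V (jar ≈x 602, V ≈x 604, plate bolts at (568,113),(638,113)).

```bash
python3 - <<'E'
from h import *
w=read_camera("wrist");s=read_camera("scene")
W=lambda x,y:((x-400)*1.28,y*1.28)
print("plate bolts",[plane(w,W(*p),.012).tolist() for p in((568,113),(638,113))])
print("V tips",[plane(w,W(*p),.048).tolist() for p in((581,136),(626,136))])
print("back block",[plane(w,W(*p),.048).tolist() for p in((566,109),(642,109))])
print("jar bottom scene seen",(210+137/4,190+100/4),"pred",proj(s,[.5365,.0575,.071]))
E
```

```text
plate bolts [[0.4982, 0.1025, 0.012], [0.5903, 0.0951, 0.012]]
V tips [[0.5162, 0.0772, 0.048], [0.5691, 0.0729, 0.048]]
back block [[0.5023, 0.1098, 0.048], [0.5889, 0.1029, 0.048]]
jar bottom scene seen (244.25, 215.0) pred [243.6 212.7]
```

play_rows(
  rows=[
    [0,0.2,1.5,0,0,0,40],
    [0,0.2,3,0,0,0,40],
    [0,0.2,4,0,0,0,40],
    [0,0.2,5,0,0,0,40],
    [0,0.2,5.5,0,0,0,40],
    [0,0.2,5.7,0,0,0,40],
    [0,0.2,5.7,0,0,0,40],
    [0,0.2,5.7,0,0,0,40],
  ],
)

```text
time_s: 6.3
tool_pos: [0.5384, 0.0571, 0.069]
eef_rot: [[0.081, 0.997, 0.0], [0.997, -0.081, 0.0], [0.0, 0.0, -1.0]]
force: [0.5, 1.0, -0.1]
gripper_width: 0.0456
gripper_force: 30.0
```

play_rows(
  rows=[
    [0,0,0.1,0,0,0,40],
    [0,0,0.2,0,0,0,40],
    [0,0,0.2,0,0,0,40],
    [0,0,0.2,0,0,0,40],
  ],
)

```text
time_s: 6.63
tool_pos: [0.5382, 0.0571, 0.0668]
eef_rot: [[0.081, 0.997, 0.0], [0.997, -0.081, 0.0], [0.0, 0.0, -1.0]]
force: [0.6, 0.3, 0.2]
gripper_width: 0.0457
gripper_force: 30.0
```

play_rows(
  rows=[
    [0,0,0.1,0,0,0,40],
    [0,0,0.1,0,0,0,40],
    [0,0,0.1,0,0,0,40],
  ],
)

```text
time_s: 6.88
tool_pos: [0.5383, 0.0571, 0.066]
eef_rot: [[0.081, 0.997, 0.0], [0.997, -0.081, 0.0], [0.0, 0.0, -1.0]]
force: [-0.5, 0.2, 4.5]
gripper_width: 0.0456
gripper_force: 30.0
```

play_rows(
  rows=[
    [0,0,0.05,0,0,0,40],
    [0,0,0.1,0,0,0,40],
    [0,0,0.1,0,0,0,40],
  ],
)

```text
time_s: 7.13
tool_pos: [0.5384, 0.0571, 0.0659]
eef_rot: [[0.081, 0.997, 0.001], [0.997, -0.081, 0.0], [0.0, 0.001, -1.0]]
force: [-4.4, -0.4, 14.5]
gripper_width: 0.0458
gripper_force: 30.0
```

play_rows(
  rows=[
    [0,0,-0.1,0,0,0,40],
    [0,0,-0.1,0,0,0,60],
    [0,0,-0.1,0,0,0,100],
    [0,0,-0.1,0,0,0,100],
    [0,0,-0.1,0,0,0,100],
    [0,0,-0.1,0,0,0,100],
    [0,0,-0.1,0,0,0,100],
    [0,0,-0.1,0,0,0,100],
    [0,0,-2,0,0,0,100],
    [0,0,-5,0,0,0,100],
    [0,0,-8,0,0,0,100],
    [0,0,-11,0,0,0,100],
    [0,0,-13.5,0,0,0,100],
    [0,0,-13.5,0,0,0,100],
  ],
)

```text
time_s: 8.3
tool_pos: [0.5412, 0.0574, 0.2048]
eef_rot: [[0.081, 0.997, 0.009], [0.997, -0.081, 0.001], [0.001, 0.009, -1.0]]
force: [1.0, 0.1, 0.8]
gripper_width: 0.0878
gripper_force: 0.0
```

play_rows(
  rows=[
    [-3,1,0,0,0,0,100],
    [-6,2,0,0,0,0,100],
    [-9,3,0,0,0,0,100],
    [-10.7,3.9,0,0,0,0,100],
    [-10.7,3.9,0,0,0,0,100],
    [-10.7,3.9,0,0,0,0,100],
    [-10.7,3.9,0,0,0,0,100],
  ],
)

```text
time_s: 8.88
tool_pos: [0.5676, -0.0522, 0.199]
eef_rot: [[0.081, 0.997, -0.001], [0.997, -0.081, 0.0], [0.0, -0.001, -1.0]]
force: [0.1, 0.0, -0.7]
gripper_width: 0.0876
gripper_force: 0.0
```

```bash
python3 - <<'E'
from h import *
w=read_camera("wrist");s=read_camera("scene")
o=bot.get_obs();print(o["tool_pos"],o["eef_rot"].round(3).tolist())
a=cv2.resize(w["pixels"][60:240,130:390,::-1],(520,360),interpolation=cv2.INTER_CUBIC)
b=cv2.resize(s["pixels"][190:280,220:290,::-1],(280,360),interpolation=cv2.INTER_CUBIC)
cv2.imwrite("pics/w4.png",np.hstack([a,b]))
print("grip pred",proj(w,[.569,-.0525,.119]),"shaft",proj(w,[.5255,-.092,.085]))
E
```

```text
[ 0.56773578 -0.05171613  0.19926328] [[0.08, 0.997, -0.001], [0.997, -0.08, 0.0], [0.0, -0.001, -1.0]]
grip pred [257.9 192.8] shaft [221.5 222.2]
```

View pics/w4.png

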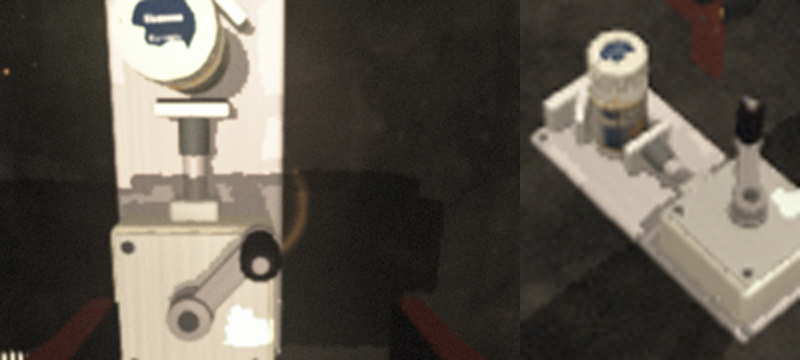

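Wrist: jar upright in nest, cap (165,25 crop); grip top at full-pixel (260.5,192), shaft (223.5,220) → grip ≈(0.571,−0.052), shaft ≈(0.5275,−0.0905), radius 58 mm as expected.

play_rows(
  rows=[
    [0,0.3,2,0,0,0,60],
    [0,0.3,4,0,0,0,60],
    [0,0.3,6,0,0,0,60],
    [0,0.3,8,0,0,0,60],
    [0,0.3,10,0,0,0,60],
    [0,0.3,11.3,0,0,0,60],
    [0,0.3,11.3,0,0,0,60],
    [0,0.3,11.3,0,0,0,60],
  ],
)

```text
time_s: 9.65
tool_pos: [0.571, -0.0524, 0.0864]
eef_rot: [[0.08, 0.997, -0.001], [0.997, -0.08, 0.0], [0.0, -0.001, -1.0]]
force: [0.4, 0.7, 0.3]
gripper_width: 0.0529
gripper_force: 0.0
```

play_rows(
  rows=[
    [0,0,0,0,0,0,20],
    [0,0,0,0,0,0,20],
    [0,0,0,0,0,0,20],
    [0,0,0,0,0,0,20],
    [0,0,0,0,0,0,20],
    [0,0,0,0,0,0,20],
    [0,0,0,0,0,0,20],
  ],
)

```text
time_s: 10.23
tool_pos: [0.5711, -0.0531, 0.0871]
eef_rot: [[0.081, 0.997, -0.0], [0.997, -0.081, -0.0], [-0.0, -0.0, -1.0]]
force: [-2.9, -0.5, 4.9]
gripper_width: 0.0199
gripper_force: 30.0
```

```bash
python3 -c "
import numpy as np
for f in np.arange(45,-165,-5):print(f,(5.8*np.sin(np.radians(f))-4.1).round(2),(5.8*np.cos(np.radians(f))-4.1).round(2),end=' | ')"
```

```text
45 0.0 0.0 | 40 -0.37 0.34 | 35 -0.77 0.65 | 30 -1.2 0.92 | 25 -1.65 1.16 | 20 -2.12 1.35 | 15 -2.6 1.5 | 10 -3.09 1.61 | 5 -3.59 1.68 | 0 -4.1 1.7 | -5 -4.61 1.68 | -10 -5.11 1.61 | -15 -5.6 1.5 | -20 -6.08 1.35 | -25 -6.55 1.16 | -30 -7.0 0.92 | -35 -7.43 0.65 | -40 -7.83 0.34 | -45 -8.2 0.0 | -50 -8.54 -0.37 | -55 -8.85 -0.77 | -60 -9.12 -1.2 | -65 -9.36 -1.65 | -70 -9.55 -2.12 | -75 -9.7 -2.6 | -80 -9.81 -3.09 | -85 -9.88 -3.59 | -90 -9.9 -4.1 | -95 -9.88 -4.61 | -100 -9.81 -5.11 | -105 -9.7 -5.6 | -110 -9.55 -6.08 | -115 -9.36 -6.55 | -120 -9.12 -7.0 | -125 -8.85 -7.43 | -130 -8.54 -7.83 | -135 -8.2 -8.2 | -140 -7.83 -8.54 | -145 -7.43 -8.85 | -150 -7.0 -9.12 | -155 -6.55 -9.36 | -160 -6.08 -9.55 |
```

play_rows(
  rows=[
    [-0.17,0.16,0,0,0,0,20],
    [-0.35,0.33,0,0,0,0,20],
    [-0.56,0.49,0,0,0,0,20],
    [-0.77,0.65,0,0,0,0,20],
    [-0.98,0.79,0,0,0,0,20],
    [-1.2,0.92,0,0,0,0,20],
    [-1.2,0.92,0,0,0,0,20],
    [-1.2,0.92,0,0,0,0,20],
  ],
)

```text
time_s: 10.9
tool_pos: [0.5795, -0.0661, 0.0871]
eef_rot: [[0.081, 0.997, -0.0], [0.997, -0.081, -0.0], [-0.0, -0.0, -1.0]]
force: [-2.6, -2.6, 5.8]
gripper_width: 0.0198
gripper_force: 30.0
```

play_rows(
  rows=[
    [-0.22,0.12,0,0,0,0,20],
    [-0.45,0.24,0,0,0,0,20],
    [-0.68,0.34,0,0,0,0,20],
    [-0.92,0.43,0,0,0,0,20],
    [-1.16,0.51,0,0,0,0,20],
    [-1.4,0.58,0,0,0,0,20],
    [-1.4,0.58,0,0,0,0,20],
    [-1.4,0.58,0,0,0,0,20],
  ],
)

```text
time_s: 11.57
tool_pos: [0.5841, -0.0804, 0.087]
eef_rot: [[0.081, 0.997, -0.0], [0.997, -0.081, -0.0], [-0.0, -0.0, -1.0]]
force: [-3.5, -1.8, 5.3]
gripper_width: 0.02
gripper_force: 30.0
```

play_rows(
  rows=[
    [-0.24,0.06,0,0,0,0,20],
    [-0.49,0.11,0,0,0,0,20],
    [-0.74,0.15,0,0,0,0,20],
    [-0.99,0.18,0,0,0,0,20],
    [-1.24,0.2,0,0,0,0,20],
    [-1.5,0.2,0,0,0,0,20],
    [-1.5,0.2,0,0,0,0,20],
    [-1.5,0.2,0,0,0,0,20],
  ],
)

```text
time_s: 12.23
tool_pos: [0.5849, -0.0954, 0.0871]
eef_rot: [[0.081, 0.997, -0.0], [0.997, -0.081, -0.0], [-0.0, -0.0, -1.0]]
force: [-3.0, -0.6, 5.7]
gripper_width: 0.0198
gripper_force: 30.0
```

play_rows(
  rows=[
    [-0.26,0,0,0,0,0,20],
    [-0.51,-0.02,0,0,0,0,20],
    [-0.76,-0.05,0,0,0,0,20],
    [-1.01,-0.09,0,0,0,0,20],
    [-1.26,-0.14,0,0,0,0,20],
    [-1.5,-0.2,0,0,0,0,20],
    [-1.5,-0.2,0,0,0,0,20],
    [-1.5,-0.2,0,0,0,0,20],
  ],
)

```text
time_s: 12.9
tool_pos: [0.5818, -0.1101, 0.0871]
eef_rot: [[0.081, 0.997, 0.0], [0.997, -0.081, -0.0], [0.0, 0.0, -1.0]]
force: [-2.6, 0.4, 5.3]
gripper_width: 0.0198
gripper_force: 30.0
```

play_rows(
  rows=[
    [-0.24,-0.07,0,0,0,0,20],
    [-0.48,-0.15,0,0,0,0,20],
    [-0.72,-0.24,0,0,0,0,20],
    [-0.95,-0.34,0,0,0,0,20],
    [-1.18,-0.46,0,0,0,0,20],
    [-1.4,-0.58,0,0,0,0,20],
    [-1.4,-0.58,0,0,0,0,20],
    [-1.4,-0.58,0,0,0,0,20],
  ],
)

```text
time_s: 13.57
tool_pos: [0.5749, -0.1237, 0.087]
eef_rot: [[0.081, 0.997, 0.0], [0.997, -0.081, -0.0], [-0.0, 0.0, -1.0]]
force: [-2.0, 0.1, 6.3]
gripper_width: 0.0197
gripper_force: 30.0
```

play_rows(
  rows=[
    [-0.22,-0.13,0,0,0,0,20],
    [-0.43,-0.27,0,0,0,0,20],
    [-0.63,-0.42,0,0,0,0,20],
    [-0.83,-0.58,0,0,0,0,20],
    [-1.02,-0.75,0,0,0,0,20],
    [-1.2,-0.92,0,0,0,0,20],
    [-1.2,-0.92,0,0,0,0,20],
    [-1.2,-0.92,0,0,0,0,20],
  ],
)

```text
time_s: 14.23
tool_pos: [0.565, -0.1349, 0.087]
eef_rot: [[0.081, 0.997, 0.001], [0.997, -0.081, -0.0], [-0.0, 0.001, -1.0]]
force: [-0.4, 2.0, 6.4]
gripper_width: 0.0198
gripper_force: 30.0
```

play_rows(
  rows=[
    [-0.17,-0.18,0,0,0,0,20],
    [-0.34,-0.37,0,0,0,0,20],
    [-0.5,-0.57,0,0,0,0,20],
    [-0.65,-0.77,0,0,0,0,20],
    [-0.79,-0.98,0,0,0,0,20],
    [-0.92,-1.2,0,0,0,0,20],
    [-0.92,-1.2,0,0,0,0,20],
    [-0.92,-1.2,0,0,0,0,20],
  ],
)

```text
time_s: 14.9
tool_pos: [0.5525, -0.1432, 0.087]
eef_rot: [[0.081, 0.997, 0.001], [0.997, -0.081, -0.0], [-0.0, 0.001, -1.0]]
force: [0.5, 3.0, 6.1]
gripper_width: 0.0199
gripper_force: 30.0
```

```bash
python3 - <<'E'
from h import *
s=read_camera("scene")
cv2.imwrite("pics/s5.png",cv2.resize(s["pixels"][190:280,210:310,::-1],(500,450),interpolation=cv2.INTER_CUBIC))
E
```

```text
(no output)
```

View pics/s5.png

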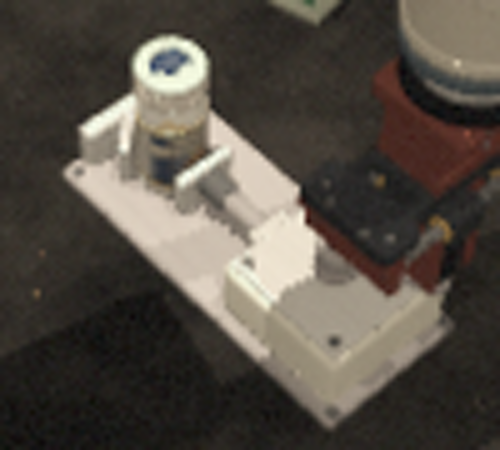

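The jar stands upright in the nest with the jaw (crop ≈(205,180)) near it; the tangential force has started to rise (about −1 → +1.7 N), so the rise began around φ≈−40°.

play_rows(
  rows=[
    [-0.12,-0.22,0,0,0,0,20],
    [-0.24,-0.45,0,0,0,0,20],
    [-0.34,-0.68,0,0,0,0,20],
    [-0.43,-0.92,0,0,0,0,20],
    [-0.51,-1.16,0,0,0,0,20],
    [-0.58,-1.4,0,0,0,0,20],
    [-0.58,-1.4,0,0,0,0,20],
    [-0.58,-1.4,0,0,0,0,20],
  ],
)

```text
time_s: 15.62
tool_pos: [0.5384, -0.148, 0.0871]
eef_rot: [[0.081, 0.997, 0.002], [0.997, -0.081, -0.001], [-0.0, 0.002, -1.0]]
force: [4.4, 2.1, 5.0]
gripper_width: 0.0199
gripper_force: 30.0
```

play_rows(
  rows=[
    [-0.06,-0.24,0,0,0,0,20],
    [-0.11,-0.49,0,0,0,0,20],
    [-0.15,-0.74,0,0,0,0,20],
    [-0.18,-0.99,0,0,0,0,20],
    [-0.18,-0.99,0,0,0,0,20],
    [-0.18,-0.99,0,0,0,0,20],
  ],
)

```text
time_s: 16.12
tool_pos: [0.5287, -0.1491, 0.0871]
eef_rot: [[0.081, 0.997, 0.003], [0.997, -0.081, -0.001], [-0.001, 0.003, -1.0]]
force: [4.8, 0.6, 3.9]
gripper_width: 0.0194
gripper_force: 30.0
```

play_rows(
  rows=[
    [-0.01,-0.25,0,0,0,0,20],
    [-0.02,-0.51,0,0,0,0,20],
    [-0.01,-0.76,0,0,0,0,20],
    [0,-1.02,0,0,0,0,20],
    [0,-1.02,0,0,0,0,20],
    [0,-1.02,0,0,0,0,20],
  ],
)

```text
time_s: 16.62
tool_pos: [0.5195, -0.1487, 0.0871]
eef_rot: [[0.081, 0.997, 0.004], [0.997, -0.081, -0.002], [-0.001, 0.005, -1.0]]
force: [7.7, -1.1, 0.8]
gripper_width: 0.0198
gripper_force: 30.0
```

play_rows(
  rows=[
    [0.03,-0.25,0,0,0,0,20],
    [0.07,-0.5,0,0,0,0,20],
    [0.07,-0.5,0,0,0,0,20],
    [0.07,-0.5,0,0,0,0,20],
  ],
)

```text
time_s: 16.95
tool_pos: [0.5149, -0.1478, 0.0872]
eef_rot: [[0.081, 0.997, 0.005], [0.997, -0.081, -0.002], [-0.002, 0.005, -1.0]]
force: [8.0, -1.6, -0.5]
gripper_width: 0.02
gripper_force: 30.0
```

play_rows(
  rows=[
    [0.05,-0.24,0,0,0,0,20],
    [0.11,-0.49,0,0,0,0,20],
    [0.11,-0.49,0,0,0,0,20],
    [0.11,-0.49,0,0,0,0,20],
  ],
)

```text
time_s: 17.28
tool_pos: [0.5106, -0.1467, 0.0872]
eef_rot: [[0.081, 0.997, 0.006], [0.997, -0.081, -0.003], [-0.002, 0.006, -1.0]]
force: [9.4, -2.7, -1.2]
gripper_width: 0.0199
gripper_force: 30.0
```

play_rows(
  rows=[
    [0.07,-0.24,0,0,0,0,20],
    [0.15,-0.48,0,0,0,0,20],
    [0.15,-0.48,0,0,0,0,20],
    [0.15,-0.48,0,0,0,0,20],
  ],
)

```text
time_s: 17.62
tool_pos: [0.5052, -0.1448, 0.0871]
eef_rot: [[0.081, 0.997, 0.004], [0.997, -0.081, -0.003], [-0.002, 0.005, -1.0]]
force: [5.5, -3.7, 0.2]
gripper_width: 0.0198
gripper_force: 30.0
```

play_rows(
  rows=[
    [0.09,-0.23,0,0,0,0,20],
    [0.09,-0.23,0,0,0,0,20],
    [0.09,-0.23,0,0,0,0,20],
  ],
)

```text
time_s: 17.87
tool_pos: [0.5019, -0.1435, 0.087]
eef_rot: [[0.081, 0.997, 0.002], [0.997, -0.081, -0.002], [-0.002, 0.003, -1.0]]
force: [3.0, -3.6, 4.4]
gripper_width: 0.0198
gripper_force: 30.0
```

play_rows(
  rows=[
    [0.05,-0.12,0,0,0,0,20],
    [0.1,-0.24,0,0,0,0,20],
    [0.1,-0.24,0,0,0,0,20],
    [0.1,-0.24,0,0,0,0,20],
  ],
)

```text
time_s: 18.2
tool_pos: [0.499, -0.1419, 0.087]
eef_rot: [[0.081, 0.997, 0.001], [0.997, -0.081, -0.001], [-0.001, 0.001, -1.0]]
force: [0.8, -3.8, 5.9]
gripper_width: 0.0199
gripper_force: 30.0
```

play_rows(
  rows=[
    [0.06,-0.12,0,0,0,0,20],
    [0.12,-0.23,0,0,0,0,20],
    [0.12,-0.23,0,0,0,0,20],
    [0.12,-0.23,0,0,0,0,20],
  ],
)

```text
time_s: 18.53
tool_pos: [0.4966, -0.1406, 0.087]
eef_rot: [[0.081, 0.997, 0.001], [0.997, -0.081, -0.001], [-0.001, 0.001, -1.0]]
force: [1.7, -4.1, 7.1]
gripper_width: 0.0197
gripper_force: 30.0
```

Force peaked at ~10 N, then dropped to ~3 N over the last ~8°: in the dwell, about mid. Letting go and lifting.

play_rows(
  rows=[
    [0,0,0,0,0,0,60],
    [0,0,0,0,0,0,60],
    [0,0,0,0,0,0,60],
    [0,0,0,0,0,0,60],
    [0,0,0,0,0,0,60],
    [0,0,0,0,0,0,60],
  ],
)

```text
time_s: 19.03
tool_pos: [0.4959, -0.1394, 0.0864]
eef_rot: [[0.081, 0.997, -0.001], [0.997, -0.081, 0.0], [0.0, -0.001, -1.0]]
force: [0.5, 0.1, 0.5]
gripper_width: 0.0521
gripper_force: 0.0
```

play_rows(
  rows=[
    [0,0,-1,0,0,0,60],
    [0,0,-3,0,0,0,60],
    [0,0,-5,0,0,0,60],
    [0,0,-8,0,0,0,60],
    [0,0,-11,0,0,0,60],
    [0,0,-13,0,0,0,60],
    [0,0,-13,0,0,0,60],
    [0,0,-13,0,0,0,60],
  ],
)

```text
time_s: 19.7
tool_pos: [0.4968, -0.1397, 0.2182]
eef_rot: [[0.081, 0.997, 0.003], [0.997, -0.081, -0.001], [-0.001, 0.003, -1.0]]
force: [0.5, -0.7, -0.6]
gripper_width: 0.0527
gripper_force: 0.0
```

```bash
python3 - <<'E'
from h import *
w=read_camera("wrist");im=w["pixels"].astype(int)
p=proj(w,[.4966,-.1406,.119]);q=proj(w,[.4966,-.1406,.1]);print("pred grip",p,q,"shaft",proj(w,[.5275,-.0905,.085]))
m=(im.max(2)<60).astype(np.uint8);x,y=int(p[0]),int(p[1])
print((im[y-24:y+25:4,x-28:x+29:4].mean(2)).astype(int))
E
```

```text
pred grip [255.8 188.4] [255.9 184. ] shaft [280.4 134. ]
[[ 36  39  39 151 211  61 121 160 227 226 204 202 214 175 207]
 [ 35  36  38 148 214 147 160 120 126 147 118 198 215 218 218]
 [ 33  38  31  46 150 129 111  90  99 141 151 158 149 158 160]
 [ 35  30  36  34  36  40  40  33  32  55  49  40  44  40  41]
 [ 32  29  36  34  33  36  29  29  32  33  40  43  40  37  39]
 [ 25  29  27  30  31  30  30  58  59  33  35  38  37  40  41]
 [ 25  25  30  32  33  27  30 166 164  36  27  36  34  36  34]
 [ 25  28  23  26  29  31  26  91  95  26  35  33  32  34  29]
 [ 23  29  30  25  26  27  29  23  31  29  32  29  26  27  32]
 [ 30  28  31  28  26  30  24  31  27  28  33  28  36  31  30]
 [ 22  27  29  28  26  32  40  44  42  40  37  29  28  28  33]
 [ 27  25  24  31  27  24  26  29  28  30  29  29  27  24  29]
 [ 26  24  27  25  24  22  22  27  29  26  28  24  27  24  28]]
```

play_rows(
  rows=[
    [0,0,-2,0,0,0,60],
    [0,0,-2,0,0,0,60],
    [0,0,-2,0,0,0,60],
    [0,0,-2,0,0,0,60],
    [0,0,-2,0,0,0,60],
    [0,0,-2,0,0,0,60],
    [0,0,-2,0,0,0,60],
    [0,0,-2,0,0,0,60],
    [0,0,-2,0,0,0,60],
    [0,0,-2,0,0,0,60],
  ],
)

```text
time_s: 20.58
tool_pos: [0.4962, -0.1396, 0.2366]
eef_rot: [[0.081, 0.997, -0.0], [0.997, -0.081, 0.0], [0.0, -0.0, -1.0]]
force: [0.0, -0.3, 0.2]
gripper_width: 0.0523
gripper_force: 0.0
```

```bash
python3 - <<'E'
from h import *
w=read_camera("wrist")
def blob(c,p,r,th):
    im=c["pixels"].min(2);x,y=[int(round(v)) for v in p];k=np.zeros_like(im);k[y-r:y+r,x-r:x+r]=(im[y-r:y+r,x-r:x+r]>th)
    q=max(cv2.findContours(k,0,2)[0],key=cv2.contourArea);return cv2.minEnclosingCircle(q)
p=proj(w,[.4966,-.1406,.119]);b=blob(w,p,9,80);print("pin",p,b,plane(w,b[0],.119))
p=proj(w,[.539,.063,.118]);b=blob(w,p,26,120);print("cap",p,b,plane(w,b[0],.118))
E
```

```text
pin [256.8 184.3] ((257.9285583496094, 184.5), 3.960371971130371) [ 0.4978 -0.1409  0.119 ]Traceback (most recent call last):
  File "<stdin>", line 7, in <module>
  File "<stdin>", line 5, in blob
ValueError: max() iterable argument is empty
```

```bash
python3 - <<'E'
from h import *
s=read_camera("scene");t=read_camera("top")
for c in(s,):
    p=proj(c,[.5385,.063,.118]);x,y=p.astype(int);print(p,proj(c,[.5385,.063,.01]))
    print(c["pixels"].min(2)[y-10:y+26:2,x-16:x+17:2])
E
```

```text
[242.7 201.6] [242.9 223.3]
[[ 48  51  47  44  45  44  46  47  45  44  46  45  38  39  44  44  37]
 [ 50  46  43  41  41  43  49  43  46  47  41  41  47  44  44  42  34]
 [ 45  45  39  40  46  45  43  44  49  46  50  42  45  41  42  36  37]
 [ 43  42  40  45  43  47 104 203 211 212 200  82  44  37  38  46  45]
 [ 39  42  37  40  44 121 219 158 122  92 158 219  44  44  40  46  47]
 [ 39  31  35  37  35 193 214  96 108 107 154 220 141  43  42  29  35]
 [ 42  35  38  36  38 200 208 164 107 168 221 222 144  46  40  32  28]
 [ 41  42  43  37  41 137 187 222 221 221 221 188 109  42  42  36  35]
 [ 37  44  42  34  41 107 124 145 172 157 147 128  99  40  48  41  41]
 [ 39  46  44  40  92 182 117 125 122 137 142 116 124  41  41  38  30]
 [ 41  41  46 175 224 154 139 130 153 125 136 137 117  41  36  34  42]
 [ 39 123 212 223 176 120 143 134 119 129 134 118 106 179  58  40  40]
 [170 228 209 134 185 119  92  73  98 102  73  80 107 192 190  85  49]
 [115 162 116 108 210 113  99  49  66  90  83  78  96 191 192 191  95]
 [ 92 121 117 108 224  91  97  90  90  85  75  64  64 209 205 191 191]
 [101 118 117 112 119  78  99  53  53  65  58 141 227 163 125 190 190]
 [149 176 176 169 122 100  94  50  50  73 213 220 133 105 124 190 189]
 [176 187 186 169 120 106 127  68  52 165 166 106 104 114 103 188 189]]
```

The jar is upright against the V with its cap at ≈(243,201), exactly where predicted, the jaw is on it, and the crank is unmoved. Handing in.

```bash
python3 -c "
from rig import job
print(job.job_done())"
```

```text
the job is handed in; nothing more can be done
None
```

The small white-capped jar is standing clamped in the nest, the crank rests in the cam's dwell and stayed put after I let go, and the job was handed in at about 21 s; no verdict came back.

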